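# Trace the wavy template

### The arm

A 6-joint arm with a two-finger parallel gripper is mounted at the origin on a cart in front of the work surface, level with it; the furniture and walls round the work are solid. World frame = base frame: x ahead of the robot, y to its left, z up, the work surface at z = 0. Lengths are in m, angles in degrees, forces in N, time in s.
With the tool pointing down it reaches from about 0.4 to 0.825 m from the base axis. Payload 7 kg.
Tool frame: the origin (TCP) lies midway between the tips of the shut fingers; the grasp point (between the pads) lies 19 mm behind it; z points along the fingers, y is the line along which they close (so a half turn about z gives the same grasp; the last joint's range is limited). The gripper opens to 88 mm and grips with 3 to 60 N. Pads are 19 mm wide; open, the fingers measure 130 mm over their backs; the gripper's body (78 mm by 193 mm) begins 47 mm behind the grasp point.
Start: joints at [-53.337, 20.546, 0.682, 0, -70.136, -16.507], TCP at [0.233, -0.634, 0.227] pointing down, gripper open.
Joint ranges: [-176.03, 176.03], [-82.01, 121.73], [-58.28, 71.71], [-173.87, 95.51], [-174.79, -0.11], [-173.66, 173.66]. Speed limits (degrees/s): [136.94, 136.94, 172.46, 180, 180, 180].

### API

Orientations are given as [roll, pitch, yaw] about the fixed x, y, z axes, in that order (R = Rz(yaw) Ry(pitch) Rx(roll)).
In Python, from plant import r gives the robot as it stands. The module is installed in compiled form; this text tells all that it offers.
- The arm moves only by the tool play_rows, never from a script. Its argument "rows" is a list of rows, each an object with "slide": the shift along the tool's x, y, z as a fraction of full scale, a list of three; "delta_rot": the turn, a rotation vector about the tool's x, y, z as a fraction of full scale, a list of three; "fingers": the opening, from -1 (shut) to 1 (fully open). In form: [{"slide": [x, y, z], "delta_rot": [rx, ry, rz], "fingers": fingers}, ...]. A call has 1 to 8 rows; each row shifts and turns the commanded pose from where the row before left it, along the tool's axes as they then stand; what a row does not reach is not made up. Full scale, the value 1, is 0.15 m for a shift and 0.08 rad for a turn. A row lasts 1/8 s, in which the tool goes at most 62.5 mm and 10.7 degrees, less where a joint would pass 70% of its speed; a pose out of reach is approached as far as the arm can. A call with a number of a shift or a turn outside -1 to 1 is refused whole. A call with a gripper value outside its range is refused whole. The fingers move at their own pace and stop on an object; "squeeze" is the grip in N (left out, the last holds). Time passes only in rows, so rows that do not move let the fingers close. It gives the time, the measured TCP pose, the force, the opening and the grip force at its end, in the units of the state.
- r.get_state(): the state, without advancing time (a new reading comes with each control period).
- r.capture(name): name is "scene" or "top"; returns a dict with "image" (420x560x3 uint8, blue, green, red), "fx", "fy", "cx", "cy" (pixels), "distortion" ([k1, k2, p1, p2, k3] as OpenCV has them; the pictures are not rectified), "R" (3x3) and "t" (3): a world point X has camera coordinates R X + t. Camera axes: x right, y down, z forward; pixel columns grow to the right and rows downward; lengths in m; the calibration is good to about 2 mm. A picture is of the moment at which its call begins. There is no depth.
- r.close_job(): hands the job in; it is judged then, once.
The state is a dict: "time_s": time; "joints": joint angles; "qd": joint speeds; "joint_torque": joint torques, N m; "tcp_pos": TCP position; "eef_rot": TCP orientation; "contact_force": force on the tool from outside, world axes, zero at the start; "moment": the same for the moment, N m; "gripper_width": finger opening in m; "gripper_force": force on a finger pad.
Only numpy, scipy, OpenCV 4.12 (cv2) and the standard library are available. Lean on these libraries where they do the work, as an engineer would, in place of code of your own. Each camera call takes 0.05 s, during which the arm holds its last target. There are 200 camera calls.

### The job

Two wooden offcuts lie in front of the wavy-edged template (the one with two humps): lift both off its board and lay them flat on the bare bench. Then take the tracing stylus out of its rest and run its pin along the wavy edge from the left-hand end stop, as you see it from the robot, to the right-hand one, low down so that it rubs the plate's upright edge, gently, and without leaving the edge on the way. Finally hang the stylus upright in its rest again; keep the stylus off the single-hump template, and leave the mug, the jam jar and the tape measure where they are.

Things in the scene. Friction and masses are not known exactly. Their poses are not given: they have to be found in the camera images.
- wave_board: Plywood board 12 mm thick, fixed to the bench, carrying the wavy (two-hump) template. Origin at bench level on the middle of the shaped edge's line; z up, y along the edge (+y = left seen from the robot), x into the plate, so the edge looks to -x. Board spans x -65..55, y -95..95 mm. At y = +/-75..84, x -12..45 mm stand two dark steel end stops, 20 mm high on the board.
- wave_template: Bare aluminium plate, 12 mm thick, with the wavy edge, on the wave board. Origin at its underside, 12 mm above the board's origin, same axes. It fills y -75..75 mm (stop to stop) and from its upright shaped edge to x = 45 mm. Edge: x = 9 mm * cos(2 pi y / 70 mm): hump crests x = -9 at y = +/-35, hollows x = +9 at y = 0, +/-70.
- arch_board: Plywood board 12 mm thick, fixed to the bench, carrying the single-hump template. Origin at bench level on the middle of the shaped edge's line; z up, y along the edge (+y = left seen from the robot), x into the plate, so the edge looks to -x. Board spans x -65..55, y -95..95 mm. At y = +/-75..84, x -12..45 mm stand two dark steel end stops, 20 mm high on the board.
- arch_template: Bare aluminium plate, 12 mm thick, with the single hump, on the arch board. Origin at its underside, 12 mm above the board's origin, same axes. It fills y -75..75 mm (stop to stop) and from its upright shaped edge to x = 45 mm. Edge: x = -9 mm * cos(2 pi y / 140 mm). The stylus must keep off it.
- stylus: Tracing stylus 95 mm long, 130 g, hanging upright in its rest; origin at the lower end of its pin, z up along it. From below: steel pin, 10 mm diameter, z 0..36 mm; rubber bush, 12 mm, to 44; round steel collar, 40 mm diameter, z 44..50; square dark wooden handle 24 x 24 mm, z 50..95 (faces square to x and y), to be gripped from above.
- stylus_pin: The stylus's steel pin, 10 mm diameter; origin on its axis in the rubber bush, 40 mm above its end. There it can swing sideways in any direction by up to 0.25 rad against a spring: near its end it gives by 1 mm for about 0.7 N, up to about 8 mm, then it is hard.
- pin_end (a point): The lower end of the stylus's pin, on the pin's axis.
- stylus_rest: Wooden fork rest fixed on a 2 mm steel sheet that covers the bench right of y = -0.315 m, 70 (x) x 64 (y) mm, its top 60 mm above its origin; origin at the middle of its underside, z up. Its 10 mm thick top plate has a slot 20 mm wide along x, open to its front (-x), ending at x = +10 mm; 44 mm of free height below. The stylus hangs in the slot by its collar at about x = 0, y = 0, its pin's end at z = 16 mm of the rest.
- offcut_dark: Dark offcut of wood, 42 x 20 x 12 mm (long side along its y, thickness along z), 30 g, origin at the middle of its underside. At the start it lies flat on the wave board in front of the wavy edge, long side within 0.25 rad of the board's x, one end 5 to 25 mm from the edge.
- offcut_pale: Pale offcut of wood, 33 x 20 x 9 mm (long side along its y, thickness along z), 30 g, origin at the middle of its underside. At the start it lies flat on the wave board in front of the wavy edge, long side within 0.25 rad of the board's x, one end 5 to 25 mm from the edge.
- tea_mug: White mug, 78 x 110 x 97 mm, origin at the middle of its underside; leave alone.
- jam_jar: Glass jar with a white lid, 64 mm wide, 97 mm high, origin at the middle of its underside; leave alone.
- tape_measure: Pocket tape measure, 62 x 81 x 33 mm, origin at the middle of its underside; leave alone.

How it is judged:
By the outcome, as a careful person would: the job done as asked, in the order asked, and still so for the second after the job is handed in, with the robot touching nothing.
It also fails if it takes over 72 s, if anything falls off the work surface, if the arm or the gripper's body presses on something with over 40 N, if the wrist force passes 120 N, or if a joint passes its speed limit or range.

## Working session

There is one attempt and no reset: what is moved stays moved. The work goes in short steps, Python scripts to look and compute and a tool call to move; the robot and the scene stay as the last step left them, time stands still between calls to the robot, and variables do not carry over. Pictures are saved under pics/ and viewed, at most 10 in all, crops included, and the job is handed in when it is done.

Besides the shell and the picture viewer there is one more tool, called after ">>>" in YAML: its name, and indented under it one key for each argument. play_rows: Moves the arm, as the interface text tells. Shift numbers are shares of 0.15 m and turn numbers shares of 0.08 rad, none past 1 either way. Its arguments: {"type":"object","properties":{"rows":{"type":"array"},"squeeze":{"type":"number"}},"required":["rows"]}

```bash
mkdir -p pics; ls
python3 - <<'E'
from plant import r
import cv2,numpy as np,pickle
s=r.get_state();print(s)
d={}
for n in("scene","top"):
    c=r.capture(n);d[n]=c;cv2.imwrite(f"pics/{n}0.png",c["image"])
    print(n,c["fx"],c["fy"],c["cx"],c["cy"],c["distortion"],np.round(c["R"],4).tolist(),c["t"], (-np.array(c["R"]).T@c["t"]))
pickle.dump(d,open("c0.pkl","wb"))
E
```

```text
pics
{'time_s': 0.0, 'joints': array([-5.33370432e+01,  2.05889008e+01,  6.33973429e-01, -1.84080616e-02,
       -7.01360178e+01, -1.65072325e+01]), 'qd': array([-0.03960209,  0.07894505,  0.06994325,  0.00412796, -0.02288633,
       -0.01711106]), 'joint_torque': array([ 1.44460824e-03, -5.82714987e+01,  2.93054777e+01,  6.99721947e+00,
        6.76688593e-03, -1.51999552e-04]), 'tcp_pos': array([ 0.23238817, -0.63321801,  0.2256582 ]), 'eef_rot': array([ 1.79907886e+02, -9.25138519e-03, -1.59850537e+02]), 'contact_force': array([ 0.27545154,  0.34598416, -0.04181588]), 'moment': array([-0.0560258 ,  0.0278463 ,  0.00824423]), 'gripper_force': 0.0, 'gripper_width': 0.08768235588196141}
scene 432.64133368717586 432.64133368717586 279.16927618079626 210.14344164343356 [0.01929109 0.         0.         0.         0.        ] [[-0.7151, -0.6988, -0.0203], [-0.4022, 0.435, -0.8056], [0.5717, -0.5679, -0.5921]] [0.33945059 0.36579823 0.8024617 ] [-0.06890532  0.53380203  0.77671569]
top 436.0064758814999 436.0064758814999 277.0740615272962 207.72216070771026 [-0.03225126  0.          0.          0.          0.        ] [[0.0184, -0.9995, 0.0269], [-0.9806, -0.0233, -0.1947], [0.1952, -0.0228, -0.9805]] [-0.18127479  0.62584069  0.94224749] [ 0.43309044 -0.14508407  1.05059542]
```

View pics/scene0.png

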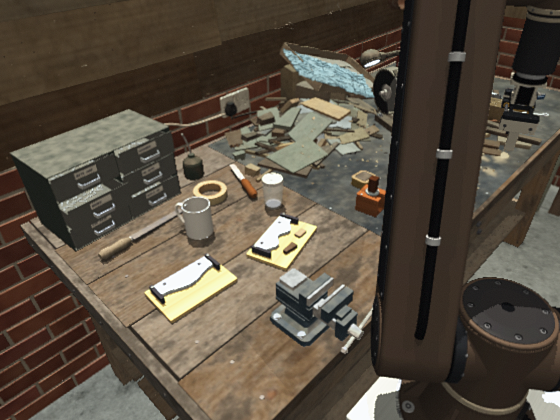

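View pics/top0.png

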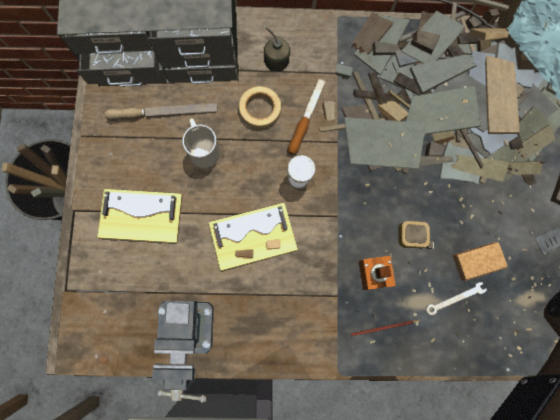

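Top view: the wave board is at about (253,236), turned a few degrees. The arch board is at (140,215), the orange rest with the stylus at (379,272), the tape at (416,234), the jar at (300,172) and the mug at (200,147). The offcuts are at (244,254) and (274,244). Next I'll take enlarged crops from both views.

```bash
python3 - <<'E'
import cv2,numpy as np,pickle
d=pickle.load(open("c0.pkl","rb"))
t=d["top"]["image"];s=d["scene"]["image"]
a=cv2.resize(t[195:285,200:310],None,fx=3.6,fy=3.6,interpolation=cv2.INTER_CUBIC)
b=cv2.resize(t[245:300,350:410],None,fx=5,fy=5,interpolation=cv2.INTER_CUBIC)
c=cv2.resize(s[205:275,240:325],None,fx=4,fy=4,interpolation=cv2.INTER_CUBIC)
e=cv2.resize(s[165:220,345:400],None,fx=5,fy=5,interpolation=cv2.INTER_CUBIC)
im=np.zeros((600,800,3),np.uint8)
for x,y,p in((0,0,a),(420,0,b),(0,324,c[:276]),(420,300,e)):
    im[y:y+p.shape[0],x:x+p.shape[1]]=p
cv2.imwrite("pics/crop0.png",im)
E
cat > h.py <<'E'
import cv2,numpy as np
def ray(c,uv):
    K=np.array([[c["fx"],0,c["cx"]],[0,c["fy"],c["cy"]],[0,0,1]])
    p=cv2.undistortPoints(np.array(uv,float).reshape(-1,1,2),K,np.array(c["distortion"],float)).reshape(-1,2)
    R=np.array(c["R"]);o=-R.T@np.array(c["t"])
    return o,np.c_[p,np.ones(len(p))]@R
def plane(c,uv,z):
    o,d=ray(c,uv);return o+d*((z-o[2])/d[:,2])[:,None]
def tri(c1,u1,c2,u2):
    o1,d1=ray(c1,u1);o2,d2=ray(c2,u2);out=[]
    for a,b in zip(d1,d2):
        s=np.linalg.lstsq(np.c_[a,-b],o2-o1,rcond=None)[0]
        p,q=o1+s[0]*a,o2+s[1]*b;out.append([*(p+q)/2,np.linalg.norm(p-q)])
    return np.array(out)
def proj(c,X):
    K=np.array([[c["fx"],0,c["cx"]],[0,c["fy"],c["cy"]],[0,0,1]])
    return cv2.projectPoints(np.array(X,float).reshape(-1,1,3),cv2.Rodrigues(np.array(c["R"]))[0],np.array(c["t"],float),K,np.array(c["distortion"],float))[0].reshape(-1,2)
def blobs(m,amin):
    n,l,st,ce=cv2.connectedComponentsWithStats(m.astype(np.uint8));return [(st[i].tolist(),ce[i].round(1).tolist(),(l==i)) for i in range(1,n) if st[i,4]>=amin]
E
```

```text
(no output)
```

View pics/crop0.png

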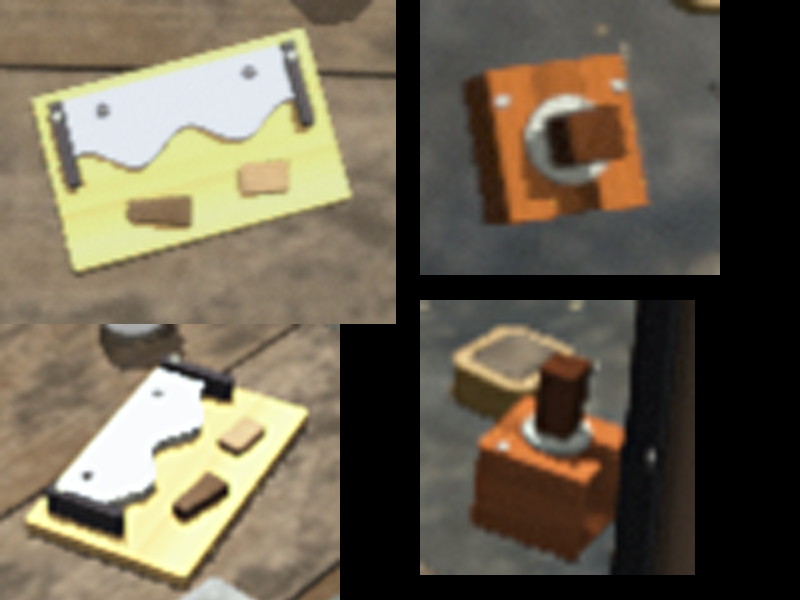

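The crops show both offcuts with their long sides along the board's y. Dark is at crop (160,212) and pale at (264,178), both clear of the plate. The stylus stands in the orange rest, whose slot opens toward the robot (downward in the top view). Next I'll measure.

```bash
cat > m.py <<'E'
import pickle
from h import *
d=pickle.load(open("c0.pkl","rb"));T,S=d["top"],d["scene"]
def quad(m):
    c=max(cv2.findContours(m.astype(np.uint8),0,1)[0],key=cv2.contourArea);h=cv2.convexHull(c)
    for e in np.arange(1,12,.5):
        q=cv2.approxPolyDP(h,e,True)
        if len(q)<=4:break
    return q.reshape(-1,2).astype(float)
def yel(im):
    h=cv2.cvtColor(im,cv2.COLOR_BGR2HSV);return (h[...,0]>22)&(h[...,0]<34)&(h[...,1]>70)&(h[...,2]>150)
for n,c in d.items():
    for st,ce,m in blobs(yel(c["image"]),150):
        q=quad(m);P=plane(c,q,.012)
        print(n,st,q.tolist());print(P[:,:2].round(4).tolist(),'sides',np.linalg.norm(P-np.roll(P,-1,0),axis=1).round(3),P.mean(0).round(4))
# white plate, orange, darks
for n,c in d.items():
    h=cv2.cvtColor(c["image"],cv2.COLOR_BGR2HSV)
    o=(h[...,0]<14)&(h[...,1]>150)&(h[...,2]>60)
    for st,ce,m in blobs(o,150):print(n,'orange',st,ce)
    w=(h[...,1]<40)&(h[...,2]>170)
    for st,ce,m in blobs(w,60):print(n,'white',st,ce)
E
python3 m.py
```

```text
scene [246, 221, 71, 47, 384] [[316.0, 226.0], [286.0, 267.0], [246.0, 253.0], [298.0, 221.0]]
[[0.5397, -0.2163], [0.487, -0.0376], [0.6004, -0.0038], [0.5927, -0.1987]] sides [0.186 0.118 0.195 0.056] [ 0.5549 -0.1141  0.012 ]
scene [145, 265, 92, 52, 435] [[236.0, 277.0], [167.0, 316.0], [145.0, 293.0], [220.0, 265.0]]
[[0.5528, 0.0725], [0.5738, 0.2595], [0.6713, 0.2561], [0.6151, 0.0723]] sides [0.188 0.098 0.192 0.062] [0.6033 0.1651 0.012 ]
top [97, 189, 85, 53, 2174] [[104.0, 189.0], [181.0, 194.0], [176.0, 241.0], [97.0, 236.0]]
[[0.6763, 0.2533], [0.6684, 0.0652], [0.5533, 0.0701], [0.5609, 0.259]] sides [0.188 0.115 0.189 0.116] [0.6147 0.1619 0.012 ]
top [209, 203, 89, 67, 2035] [[284.0, 203.0], [297.0, 249.0], [220.0, 269.0], [209.0, 223.0]]
[[0.652, -0.1859], [0.5405, -0.2187], [0.4894, -0.0374], [0.5985, -0.0063]] sides [0.116 0.188 0.114 0.187] [ 0.5701 -0.1121  0.012 ]
scene orange [247, 81, 19, 17, 158] [256.8, 88.4]
scene orange [182, 97, 38, 25, 287] [201.3, 109.8]
scene orange [356, 184, 30, 32, 552] [369.5, 201.6]
scene orange [0, 212, 37, 30, 373] [14.5, 227.9]
[... 701 characters left out ...]
8.3]
scene white [314, 285, 31, 24, 117] [327.0, 297.7]
scene white [348, 308, 25, 29, 165] [358.7, 325.7]
scene white [342, 336, 12, 16, 64] [347.4, 344.0]
scene white [347, 377, 54, 43, 978] [372.7, 398.1]
scene white [527, 390, 33, 30, 821] [544.9, 404.3]
top orange [362, 256, 33, 34, 611] [378.5, 272.1]
top white [304, 80, 20, 38, 257] [313.7, 98.9]
top white [183, 119, 33, 38, 329] [199.4, 144.2]
top white [288, 155, 27, 26, 559] [301.1, 167.8]
top white [108, 192, 66, 25, 1151] [139.1, 202.9]
top white [217, 208, 65, 33, 1192] [249.2, 224.1]
top white [427, 282, 59, 33, 376] [456.1, 298.2]
top white [166, 303, 22, 20, 338] [176.3, 313.3]
top white [155, 351, 37, 12, 179] [175.9, 355.4]
```

```bash
cat > m2.py <<'E'
from m import *
print('-----')
o=np.array([.575,-.1107]);a=np.radians(16);ax=np.array([np.cos(a),np.sin(a)]);ay=np.array([-ax[1],ax[0]])
res={}
for n,c in d.items():
    im=c["image"];h=cv2.cvtColor(im,cv2.COLOR_BGR2HSV)
    # restrict to inside board front area
    P=[o+ax*x+ay*y for x,y in((-.062,-.092),(-.062,.092),(-.012,.07),(-.012,-.07))]
    M=np.zeros(im.shape[:2],np.uint8);cv2.fillConvexPoly(M,proj(c,[[*p,.014] for p in P]).round().astype(int),1)
    # off-yellow = wood
    g=(M>0)&((h[...,0]<=21)|(h[...,2]<140))
    for st,ce,m in blobs(g,15):
        v=np.median(im[m],axis=0);rect=cv2.minAreaRect(np.argwhere(m)[:,::-1].astype(np.float32))
        q=cv2.boxPoints(rect);z=.024 if v.sum()<400 else .021
        X=plane(c,q,z)[:,:2];L=np.roll(X,-1,0)-X
        print(n,st,ce,v,X.mean(0).round(4),[(round(float(np.hypot(*l)),4),round(float(np.degrees(np.arctan2(l[1],l[0]))),1)) for l in L[:2]],'board xy',((X.mean(0)-o)@ax).round(4),((X.mean(0)-o)@ay).round(4))
        res[n,'d' if z>.0235 else 'p']=ce
for k in'dp':
    if ('scene',k) in res and ('top',k) in res: print(k,tri(T,[res['top',k]],S,[res['scene',k]]).round(4))
# rest: orange & handle
for n,c,roi in(("top",T,(355,250,405,300)),("scene",S,(350,172,392,225))):
    im=c["image"];h=cv2.cvtColor(im,cv2.COLOR_BGR2HSV);x0,y0,x1,y1=roi
    sub=np.zeros(im.shape[:2],bool);sub[y0:y1,x0:x1]=1
    for nm,m in(('bright orange',sub&(h[...,1]>130)&(h[...,2]>130)),('collar',sub&(h[...,1]<70)&(h[...,2]>120)),('handle',sub&(h[...,1]>90)&(h[...,2]<=110)&(h[...,2]>15))):
        for st,ce,mm in blobs(m,8):print(n,nm,st,ce,quad(mm).tolist())
E
python3 m2.py | sed -n '/-----/,$p'
```

```text
-----
scene [295, 229, 11, 9, 62] [299.9, 232.9] [155.  203.5 232.5] [ 0.5459 -0.1546] [(0.0365, -79.7), (0.0233, 164.2)] board xy -0.04 -0.0342
scene [283, 242, 14, 13, 100] [289.5, 248.0] [ 75.  111.  138.5] [ 0.5195 -0.0855] [(0.0478, -80.0), (0.0242, 166.0)] board xy -0.0464 0.0395
top [266, 240, 14, 10, 111] [272.6, 244.2] [137. 186. 218.] [ 0.5494 -0.16  ] [(0.0326, -80.6), (0.0195, -170.9)] board xy -0.0382 -0.0403
top [235, 250, 18, 9, 126] [244.5, 253.6] [ 83. 112. 137.] [ 0.5248 -0.0922] [(0.0399, -88.8), (0.0188, -178.3)] board xy -0.0431 0.0316
d [[ 0.5269 -0.0938  0.0156  0.0009]]
p [[ 0.5505 -0.1602  0.0144  0.    ]]
top bright orange [363, 256, 33, 33, 466] [378.2, 270.4] [[389.0, 256.0], [395.0, 285.0], [368.0, 288.0], [363.0, 259.0]]
top collar [371, 264, 13, 10, 51] [376.1, 267.4] [[383.0, 265.0], [373.0, 273.0], [371.0, 272.0], [375.0, 265.0]]
top collar [383, 277, 4, 4, 10] [384.5, 278.3] [[386.0, 277.0], [384.0, 280.0], [383.0, 278.0]]
top handle [359, 260, 9, 30, 136] [362.9, 274.9] [[362.0, 260.0], [367.0, 289.0], [362.0, 283.0], [359.0, 265.0]]
top handle [376
[... 337 characters left out ...]

scene bright orange [378, 188, 8, 7, 30] [381.8, 191.3] [[384.0, 194.0], [380.0, 193.0], [378.0, 188.0], [384.0, 190.0]]
scene collar [356, 172, 15, 8, 73] [363.5, 175.6] [[370.0, 174.0], [365.0, 179.0], [356.0, 176.0], [363.0, 172.0]]
scene collar [365, 189, 7, 5, 15] [367.3, 191.4] [[365.0, 190.0], [367.0, 189.0], [371.0, 193.0], [367.0, 193.0]]
scene handle [367, 176, 12, 16, 134] [372.7, 183.7] [[378.0, 177.0], [377.0, 188.0], [370.0, 191.0], [369.0, 178.0]]
scene handle [351, 179, 14, 11, 78] [357.0, 183.5] [[352.0, 179.0], [364.0, 184.0], [360.0, 189.0], [351.0, 183.0]]
scene handle [355, 193, 32, 24, 458] [369.8, 204.7] [[386.0, 195.0], [375.0, 216.0], [355.0, 209.0], [357.0, 195.0]]
```

```bash
python3 - <<'E' | sed -n '/=====/,$p'
from m import *
print("=====")
P=plane(T,[[389.5,255.5],[396,285.5],[367.5,288.5],[362.5,258.5]],.062)
L=np.roll(P,-1,0)-P
print(P.round(4)[:,:2].tolist(),P.mean(0).round(4),[(round(float(np.hypot(*l[:2])),4),round(float(np.degrees(np.arctan2(l[1],l[0]))),1)) for l in L])
print('handle top',tri(T,[[385,271.2]],S,[[374,178]]).round(4),plane(T,[[385,271.2]],.113).round(4),plane(S,[[374,178]],.113).round(4))
# collar centre ellipse: crop(565,140)
print('collar',plane(T,[[378.6,272.6]],.068).round(4))
for z,q in((.024,[[244.5,253.6]]),(.021,[[272.6,244.2]])):print(plane(T,q,z).round(4))
print('corner tri rest', tri(T,[[362.5,258.5],[367.5,288.5]],S,[[367,184],[356.5,193.5]]).round(4))
print('jar,mug,tape',plane(T,[[301,170]],.097).round(3),plane(T,[[200,147]],.09).round(3),plane(T,[[416,234]],.033).round(3))
print('bench spots',plane(T,[[250,290],[310,285],[320,250]],0).round(3), 'vise', plane(T,[[184,300],[213,303]],.06).round(3))
E
```

```text
=====
[[0.5248, -0.427], [0.4573, -0.4399], [0.4496, -0.3748], [0.5167, -0.3647]] [ 0.4871 -0.4016  0.062 ] [(0.0686, -169.2), (0.0655, 96.8), (0.0679, 8.6), (0.0628, -82.7)]
handle top [[ 0.4857 -0.4034  0.1084  0.0016]] [[ 0.4861 -0.4017  0.113 ]] [[ 0.4813 -0.3975  0.113 ]]
collar [[ 0.4852 -0.3993  0.068 ]]
[[ 0.5258 -0.0945  0.024 ]]
[[ 0.5497 -0.1601  0.021 ]]
corner tri rest [[ 0.5004 -0.365   0.1007  0.0316]
 [ 0.4709 -0.3505  0.0899  0.0558]]
jar,mug,tape [[ 0.712 -0.22   0.097]] [[0.763 0.013 0.09 ]] [[ 0.58  -0.501  0.033]]
bench spots [[ 0.442 -0.109  0.   ]
 [ 0.457 -0.251  0.   ]
 [ 0.54  -0.275  0.   ]] vise [[ 0.417  0.034  0.06 ]
 [ 0.412 -0.03   0.06 ]]
```

```bash
cat > go.py <<'E'
import sys,numpy as np
from plant import r
from scipy.spatial.transform import Rotation as R
s=r.get_state();p=s["tcp_pos"];M=R.from_euler("xyz",s["eef_rot"],degrees=True)
print("t %.2f"%s["time_s"],"p",p.round(4),"rpy",s["eef_rot"].round(2),"F",s["contact_force"].round(2),"w %.4f"%s["gripper_width"],"gf %.1f"%s["gripper_force"],"j",s["joints"].round(0))
if len(sys.argv)>4:
    x,y,z,yw=map(float,sys.argv[1:5]);T=R.from_euler("xyz",[180,0,yw],degrees=True)
    print("slide now-axes",(M.inv().apply(np.array([x,y,z])-p)/.15).round(3),"slide final-axes",(T.inv().apply(np.array([x,y,z])-p)/.15).round(3),"rot",((M.inv()*T).as_rotvec()/.08).round(3))
E
python3 go.py 0.5502 -0.163 0.20 -170
```

```text
t 0.10 p [ 0.2324 -0.6333  0.2257] rpy [ 1.7992e+02 -1.0000e-02 -1.5985e+02] F [0.03 0.4  0.31] w 0.0877 gf 0.0 j [-53.  21.   1.  -0. -70. -17.]
slide now-axes [-3.069  2.213  0.174] slide final-axes [-2.631  2.72   0.171] rot [ 0.018 -0.003  2.215]
```

>>> play_rows:
  rows:
    - {"slide": [-0.1,0.1,0],"delta_rot": [0,0,0.74],"fingers": 0.18}
    - {"slide": [-0.25,0.25,0],"delta_rot": [0,0,0.74],"fingers": 0.18}
    - {"slide": [-0.28,0.28,0],"delta_rot": [0,0,0.74],"fingers": 0.18}
    - {"slide": [-0.28,0.28,0],"delta_rot": [0,0,0],"fingers": 0.18}
    - {"slide": [-0.28,0.28,0],"delta_rot": [0,0,0],"fingers": 0.18}
    - {"slide": [-0.28,0.28,0],"delta_rot": [0,0,0],"fingers": 0.18}
    - {"slide": [-0.28,0.28,0],"delta_rot": [0,0,0],"fingers": 0.18}
    - {"slide": [-0.28,0.28,0],"delta_rot": [0,0,0],"fingers": 0.18}
  squeeze: 15

```text
time_s: 1.1
tcp_pos: [0.4688, -0.272, 0.2265]
eef_rot: [180.0, -0.0, -170.0]
contact_force: [0.4, -0.9, -0.6]
gripper_width: 0.0519
gripper_force: 0.0
```

```bash
python3 go.py 0.5502 -0.163 0.05 -170
```

```text
t 1.10 p [ 0.4688 -0.272   0.2265] rpy [ 179.99   -0.   -170.02] F [ 0.45 -0.9  -0.6 ] w 0.0519 gf 0.0 j [ -9.   8. -16.  -0. -66. -71.]
slide now-axes [-0.66   0.622  1.177] slide final-axes [-0.661  0.622  1.177] rot [ 0.001 -0.001 -0.004]
```

>>> play_rows:
  rows:
    - {"slide": [-0.22,0.21,0.05],"delta_rot": [0,0,0],"fingers": 0.18}
    - {"slide": [-0.22,0.21,0.1],"delta_rot": [0,0,0],"fingers": 0.18}
    - {"slide": [-0.22,0.2,0.2],"delta_rot": [0,0,0],"fingers": 0.18}
    - {"slide": [0,0,0.3],"delta_rot": [0,0,0],"fingers": 0.18}
    - {"slide": [0,0,0.3],"delta_rot": [0,0,0],"fingers": 0.18}
    - {"slide": [0,0,0.22],"delta_rot": [0,0,0],"fingers": 0.18}
    - {"slide": [0,0,0],"delta_rot": [0,0,0],"fingers": 0.18}

```text
time_s: 1.98
tcp_pos: [0.5473, -0.1651, 0.0485]
eef_rot: [179.9, -0.3, -170.0]
contact_force: [0.2, -0.1, 0.6]
gripper_width: 0.0517
gripper_force: 0.0
```

```bash
python3 go.py 0.5502 -0.163 0.014 -170
python3 - <<'E'
from plant import r
import cv2,numpy as np
a=r.capture("top")["image"][195:285,200:310];b=r.capture("scene")["image"][195:275,240:340]
a=cv2.resize(a,None,fx=3.6,fy=3.6,interpolation=2);b=cv2.resize(b,None,fx=4,fy=4,interpolation=2)
im=np.zeros((324,796,3),np.uint8);im[:,:396]=a;im[:320,396:]=b
cv2.imwrite("pics/a1.png",im)
E
```

```text
t 1.98 p [ 0.5473 -0.1651  0.0485] rpy [ 179.94   -0.34 -170.04] F [ 0.22 -0.15  0.64] w 0.0517 gf 0.0 j [  3.  21. -25.  -0. -44. -83.]
slide now-axes [-0.023  0.01   0.23 ] slide final-axes [-0.022  0.01   0.23 ] rot [ 0.014 -0.074 -0.008]
```

View pics/a1.png

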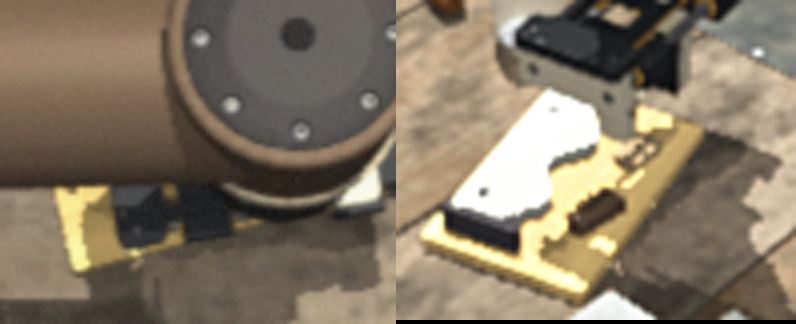

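The scene view shows the left fingertip at (618,110), just behind and left of the pale piece at (638,155), and lined up along its length. I'll descend, grip and lift.

>>> play_rows:
  rows:
    - {"slide": [-0.02,0.01,0.08],"delta_rot": [0,-0.07,0],"fingers": 0.18}
    - {"slide": [0,0,0.09],"delta_rot": [0,0,0],"fingers": 0.18}
    - {"slide": [0,0,0.05],"delta_rot": [0,0,0],"fingers": 0.18}
    - {"slide": [0,0,0],"delta_rot": [0,0,0],"fingers": 0.18}

```text
time_s: 2.58
tcp_pos: [0.5518, -0.1631, 0.0173]
eef_rot: [180.0, 0.2, -170.0]
contact_force: [-0.4, 0.1, 0.5]
gripper_width: 0.0515
gripper_force: 0.0
```

>>> play_rows:
  rows:
    - {"slide": [0,0,0],"delta_rot": [0,0,0],"fingers": -0.4}
    - {"slide": [0,0,0],"delta_rot": [0,0,0],"fingers": -0.4}
    - {"slide": [0,0,0],"delta_rot": [0,0,0],"fingers": -0.4}
    - {"slide": [0,0,0],"delta_rot": [0,0,0],"fingers": -0.4}

```text
time_s: 3.08
tcp_pos: [0.5525, -0.1631, 0.0184]
eef_rot: [-180.0, 0.4, -170.0]
contact_force: [-0.2, 0.8, 1.8]
gripper_width: 0.0327
gripper_force: 14.9
```

>>> play_rows:
  rows:
    - {"slide": [0,0,0],"delta_rot": [0,0,0],"fingers": 0.1}
    - {"slide": [0,0,0.015],"delta_rot": [0,-0.05,0],"fingers": 0.1}
    - {"slide": [0,0,0.012],"delta_rot": [0,0,0],"fingers": 0.1}
    - {"slide": [0,0,0],"delta_rot": [0,0,0],"fingers": -0.4}
    - {"slide": [0,0,0],"delta_rot": [0,0,0],"fingers": -0.4}
    - {"slide": [0,0,0],"delta_rot": [0,0,0],"fingers": -0.4}
    - {"slide": [0,0,0],"delta_rot": [0,0,0],"fingers": -0.4}

```text
time_s: 3.95
tcp_pos: [0.5524, -0.1631, 0.014]
eef_rot: [180.0, 0.5, -170.0]
contact_force: [0.1, -0.1, -0.0]
gripper_width: 0.0325
gripper_force: 15.0
```

```bash
python3 go.py 0.50 -0.275 0.07 -170
```

```text
t 3.95 p [ 0.5524 -0.1631  0.014 ] rpy [ 180.      0.55 -170.02] F [ 0.11 -0.1  -0.  ] w 0.0325 gf 15.0 j [  3.  24. -26.  -0. -39. -83.]
slide now-axes [ 0.469 -0.674 -0.378] slide final-axes [ 0.473 -0.674 -0.373] rot [ 0.     0.12  -0.005]
```

>>> play_rows:
  rows:
    - {"slide": [0,0,-0.15],"delta_rot": [0,0.1,0],"fingers": -0.4}
    - {"slide": [0,0,-0.25],"delta_rot": [0,0,0],"fingers": -0.4}
    - {"slide": [0.15,-0.22,0],"delta_rot": [0,0,0],"fingers": -0.4}
    - {"slide": [0.16,-0.23,0],"delta_rot": [0,0,0],"fingers": -0.4}
    - {"slide": [0.15,-0.22,0],"delta_rot": [0,0,0],"fingers": -0.4}
    - {"slide": [0,0,0.2],"delta_rot": [0,0,0],"fingers": -0.4}
    - {"slide": [0,0,0],"delta_rot": [0,0,0],"fingers": -0.4}
    - {"slide": [0,0,0],"delta_rot": [0,0,0],"fingers": -0.4}

```text
time_s: 4.95
tcp_pos: [0.502, -0.274, 0.0445]
eef_rot: [-180.0, 0.1, -170.0]
contact_force: [0.1, 0.0, 0.1]
gripper_width: 0.0323
gripper_force: 15.0
```

```bash
python3 go.py 0.50 -0.275 0.003 -170
```

```text
t 4.95 p [ 0.502  -0.274   0.0445] rpy [-1.7998e+02  9.0000e-02 -1.6998e+02] F [0.14 0.02 0.08] w 0.0323 gf 15.0 j [ -9.  21. -25.  -0. -43. -71.]
slide now-axes [ 0.015 -0.004  0.277] slide final-axes [ 0.015 -0.004  0.277] rot [-0.004  0.02   0.005]
```

>>> play_rows:
  rows:
    - {"slide": [0,0,0.12],"delta_rot": [0,0,0],"fingers": -0.4}
    - {"slide": [0,0,0.1],"delta_rot": [0,0,0],"fingers": -0.4}
    - {"slide": [0,0,0.045],"delta_rot": [0,0,0],"fingers": -0.4}
    - {"slide": [0,0,0],"delta_rot": [0,0,0],"fingers": -0.4}
    - {"slide": [0,0,0],"delta_rot": [0,0,0],"fingers": -0.4}

```text
time_s: 5.58
tcp_pos: [0.5021, -0.2741, 0.0046]
eef_rot: [-180.0, 0.1, -170.0]
contact_force: [0.2, -0.6, -0.6]
gripper_width: 0.0328
gripper_force: 15.0
```

>>> play_rows:
  rows:
    - {"slide": [0,0,0.012],"delta_rot": [0,0,0],"fingers": -0.4}
    - {"slide": [0,0,0],"delta_rot": [0,0,0],"fingers": 0.05}
    - {"slide": [0,0,0],"delta_rot": [0,0,0],"fingers": 0.05}
    - {"slide": [0,0,-0.15],"delta_rot": [0,0,0],"fingers": 0.2}
    - {"slide": [0,0,-0.3],"delta_rot": [0,0,0],"fingers": 0.36}
    - {"slide": [0,0,0],"delta_rot": [0,0,0.65],"fingers": 0.36}
    - {"slide": [0,0,0],"delta_rot": [0,0,0.65],"fingers": 0.36}

```text
time_s: 6.45
tcp_pos: [0.5019, -0.2742, 0.0708]
eef_rot: [-180.0, 0.2, -176.1]
contact_force: [-0.5, 0.3, -0.2]
gripper_width: 0.0597
gripper_force: 0.0
```

```bash
python3 go.py 0.5255 -0.0935 0.05 -176
```

```text
t 6.45 p [ 0.5019 -0.2742  0.0708] rpy [-179.99    0.19 -176.08] F [-0.54  0.26 -0.18] w 0.0597 gf 0.0 j [ -9.  19. -24.  -0. -47. -77.]
slide now-axes [-0.239  1.191  0.139] slide final-axes [-0.241  1.19   0.139] rot [-0.002  0.041 -0.018]
```

>>> play_rows:
  rows:
    - {"slide": [-0.06,0.3,0],"delta_rot": [0,0.04,0],"fingers": 0.36}
    - {"slide": [-0.06,0.3,0],"delta_rot": [0,0,0],"fingers": 0.36}
    - {"slide": [-0.06,0.3,0],"delta_rot": [0,0,0],"fingers": 0.36}
    - {"slide": [-0.06,0.29,0],"delta_rot": [0,0,0],"fingers": 0.36}
    - {"slide": [0,0,0.13],"delta_rot": [0,0,0],"fingers": 0.36}
    - {"slide": [0,0,0],"delta_rot": [0,0,0],"fingers": 0.36}
    - {"slide": [0,0,0],"delta_rot": [0,0,0],"fingers": 0.36}

```text
time_s: 7.32
tcp_pos: [0.525, -0.0939, 0.0508]
eef_rot: [-180.0, -0.1, -176.0]
contact_force: [0.2, 0.2, 0.6]
gripper_width: 0.0594
gripper_force: 0.0
```

```bash
python3 go.py 0.5255 -0.0935 0.014 -176
python3 - <<'E'
from plant import r
import cv2,numpy as np
a=r.capture("top")["image"][195:300,200:340];b=r.capture("scene")["image"][195:275,240:340]
a=cv2.resize(a,None,fx=2.8,fy=2.8,interpolation=2);b=cv2.resize(b,None,fx=4,fy=4,interpolation=2)
im=np.zeros((324,800,3),np.uint8);im[:a.shape[0],:392]=a;im[:320,400:]=b
cv2.imwrite("pics/a2.png",im)
E
```

```text
t 7.33 p [ 0.525  -0.0939  0.0508] rpy [-1.80e+02 -9.00e-02 -1.76e+02] F [0.17 0.2  0.63] w 0.0594 gf 0.0 j [ 11.  18. -30.  -0. -43. -97.]
slide now-axes [-0.004  0.002  0.245] slide final-axes [-0.003  0.002  0.245] rot [-0.001 -0.02   0.   ]
```

View pics/a2.png

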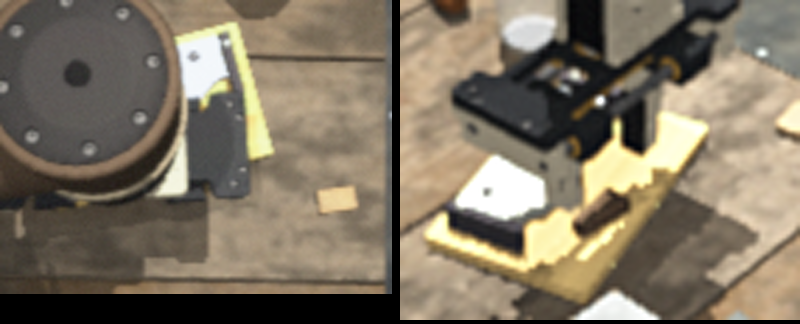

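The pale piece lies flat on the bench at (337,198). The fingers straddle the dark piece, with the left tip at scene crop (563,200). I'll descend and grip.

>>> play_rows:
  rows:
    - {"slide": [0,0,0.1],"delta_rot": [0,0,0],"fingers": 0.36}
    - {"slide": [0,0,0.1],"delta_rot": [0,0,0],"fingers": 0.36}
    - {"slide": [0,0,0.04],"delta_rot": [0,0,0],"fingers": 0.36}
    - {"slide": [0,0,0],"delta_rot": [0,0,0],"fingers": 0.36}
    - {"slide": [0,0,0],"delta_rot": [0,0,0],"fingers": -0.2}
    - {"slide": [0,0,0],"delta_rot": [0,0,0],"fingers": -0.2}
    - {"slide": [0,0,0],"delta_rot": [0,0,0],"fingers": -0.2}
    - {"slide": [0,0,0],"delta_rot": [0,0,0],"fingers": -0.2}

```text
time_s: 8.43
tcp_pos: [0.5251, -0.0934, 0.0147]
eef_rot: [180.0, -0.1, -176.0]
contact_force: [-0.1, 0.7, 2.7]
gripper_width: 0.0415
gripper_force: 15.0
```

```bash
python3 go.py 0.46 -0.19 0.06 -176
```

```text
t 8.43 p [ 0.5251 -0.0934  0.0147] rpy [ 1.7999e+02 -5.0000e-02 -1.7597e+02] F [-0.12  0.75  2.65] w 0.0415 gf 15.0 j [ 11.  21. -31.  -0. -38. -97.]
slide now-axes [ 0.479 -0.612 -0.302] slide final-axes [ 0.478 -0.612 -0.302] rot [ 0.003 -0.012  0.006]
```

>>> play_rows:
  rows:
    - {"slide": [0,0,-0.1],"delta_rot": [0,0,0],"fingers": -0.2}
    - {"slide": [0,0,-0.2],"delta_rot": [0,0,0],"fingers": -0.2}
    - {"slide": [0.16,-0.2,0],"delta_rot": [0,0,0],"fingers": -0.2}
    - {"slide": [0.16,-0.21,0],"delta_rot": [0,0,0],"fingers": -0.2}
    - {"slide": [0.16,-0.2,0],"delta_rot": [0,0,0],"fingers": -0.2}
    - {"slide": [0,0,0.12],"delta_rot": [0,0,0],"fingers": -0.2}
    - {"slide": [0,0,0.12],"delta_rot": [0,0,0],"fingers": -0.2}
    - {"slide": [0,0,0],"delta_rot": [0,0,0],"fingers": -0.2}

```text
time_s: 9.43
tcp_pos: [0.4587, -0.19, 0.0233]
eef_rot: [180.0, -0.2, -176.0]
contact_force: [0.2, -0.1, -0.5]
gripper_width: 0.0414
gripper_force: 15.0
```

```bash
python3 go.py 0.46 -0.19 0.0035 -176
```

```text
t 9.43 p [ 0.4587 -0.19    0.0233] rpy [ 179.98   -0.19 -176.  ] F [ 0.19 -0.13 -0.51] w 0.0414 gf 15.0 j [  0.  18. -36.  -0. -37. -86.]
slide now-axes [-0.009 -0.001  0.132] slide final-axes [-0.008 -0.001  0.132] rot [ 0.004 -0.041 -0.   ]
```

>>> play_rows:
  rows:
    - {"slide": [0,0,0.08],"delta_rot": [0,0,0],"fingers": -0.2}
    - {"slide": [0,0,0.053],"delta_rot": [0,0,0],"fingers": -0.2}
    - {"slide": [0,0,0],"delta_rot": [0,0,0],"fingers": -0.2}
    - {"slide": [0,0,0],"delta_rot": [0,0,0],"fingers": 0.25}
    - {"slide": [0,0,0],"delta_rot": [0,0,0],"fingers": 0.25}
    - {"slide": [0,0,-0.2],"delta_rot": [0,0,0],"fingers": 0.25}
    - {"slide": [0,0,-0.4],"delta_rot": [0,0,0],"fingers": 0.25}
    - {"slide": [0,0,-0.4],"delta_rot": [0,0,0],"fingers": 0.25}

```text
time_s: 10.42
tcp_pos: [0.4592, -0.1899, 0.1552]
eef_rot: [180.0, -0.1, -176.0]
contact_force: [2.3, -0.2, 0.2]
gripper_width: 0.0546
gripper_force: 0.0
```

```bash
python3 go.py 0.486 -0.401 0.16 -171.5
```

```text
t 10.43 p [ 0.4592 -0.1899  0.1552] rpy [ 1.7999e+02 -1.4000e-01 -1.7597e+02] F [ 2.28 -0.22  0.15] w 0.0546 gf 0.0 j [  0.   7. -27.   0. -56. -86.]
slide now-axes [-0.079 -1.417 -0.032] slide final-axes [ 0.031 -1.419 -0.032] rot [ 0.003 -0.029 -0.976]
```

>>> play_rows:
  rows:
    - {"slide": [0,-0.2,0],"delta_rot": [0,0,-0.98],"fingers": 0.25}
    - {"slide": [0.005,-0.3,-0.03],"delta_rot": [0,0,0],"fingers": 0.25}
    - {"slide": [0.005,-0.32,0],"delta_rot": [0,0,0],"fingers": 0.25}
    - {"slide": [0.005,-0.32,0],"delta_rot": [0,0,0],"fingers": 0.25}
    - {"slide": [0,-0.28,0],"delta_rot": [0,0,0],"fingers": 0.25}
    - {"slide": [0,0,0],"delta_rot": [0,0,0],"fingers": 0.25}
    - {"slide": [0,0,0],"delta_rot": [0,0,0],"fingers": 0.25}

```text
time_s: 11.3
tcp_pos: [0.4862, -0.4009, 0.1576]
eef_rot: [179.9, -0.1, -171.5]
contact_force: [-0.6, 1.0, 0.3]
gripper_width: 0.0542
gripper_force: 0.0
```

```bash
python3 go.py 0.486 -0.401 0.080 -171.5
python3 - <<'E'
from plant import r
import cv2,numpy as np
a=r.capture("top")["image"][190:310,200:410];b=r.capture("scene")["image"][150:230,320:420]
a=cv2.resize(a,None,fx=2.2,fy=2.2,interpolation=2);b=cv2.resize(b,None,fx=3.3,fy=3.3,interpolation=2)
im=np.zeros((270,800,3),np.uint8);im[:a.shape[0],:462]=a;im[:264,465:465+b.shape[1]]=b
cv2.imwrite("pics/a3.png",im)
E
```

```text
t 11.30 p [ 0.4862 -0.4009  0.1576] rpy [ 1.7995e+02 -1.2000e-01 -1.7153e+02] F [-0.64  1.02  0.31] w 0.0542 gf 0.0 j [-22.  19. -11.   0. -60. -60.]
slide now-axes [ 0.    -0.001  0.517] slide final-axes [ 0.001 -0.001  0.517] rot [ 0.012 -0.027 -0.007]
```

View pics/a3.png

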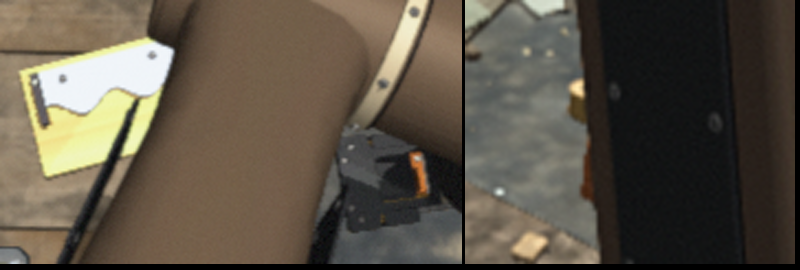

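The arm hides the rest in both views, so I'll rely on the measured position and the force readings. I'll descend and grip.

>>> play_rows:
  rows:
    - {"slide": [0,0,0.12],"delta_rot": [0,0,0],"fingers": 0.25}
    - {"slide": [0,0,0.14],"delta_rot": [0,0,0],"fingers": 0.25}
    - {"slide": [0,0,0.14],"delta_rot": [0,0,0],"fingers": 0.25}
    - {"slide": [0,0,0.11],"delta_rot": [0,0,0],"fingers": 0.25}
    - {"slide": [0,0,0],"delta_rot": [0,0,0],"fingers": 0.25}

```text
time_s: 12.02
tcp_pos: [0.4856, -0.4002, 0.0798]
eef_rot: [179.9, -0.2, -171.5]
contact_force: [-0.2, -0.4, 0.4]
gripper_width: 0.0547
gripper_force: 0.0
```

>>> play_rows:
  rows:
    - {"slide": [0,0,0],"delta_rot": [0,0,0],"fingers": -0.6}
    - {"slide": [0,0,0],"delta_rot": [0,0,0],"fingers": -0.6}
    - {"slide": [0,0,0],"delta_rot": [0,0,0],"fingers": -0.6}
    - {"slide": [0,0,0],"delta_rot": [0,0,0],"fingers": -0.6}
    - {"slide": [0,0,0],"delta_rot": [0,0,0],"fingers": -0.6}
  squeeze: 30

```text
time_s: 12.65
tcp_pos: [0.4868, -0.4012, 0.0819]
eef_rot: [-180.0, -0.1, -171.5]
contact_force: [-0.3, 0.2, 3.1]
gripper_width: 0.0237
gripper_force: 30.0
```

```bash
python3 go.py 0.486 -0.401 0.080 -171.5
```

```text
t 12.65 p [ 0.4868 -0.4012  0.0819] rpy [-1.7999e+02 -6.0000e-02 -1.7148e+02] F [-0.32  0.2   3.07] w 0.0237 gf 30.0 j [-22.  23. -15.   0. -51. -60.]
slide now-axes [0.005 0.002 0.013] slide final-axes [0.005 0.002 0.013] rot [-0.002 -0.014  0.004]
```

>>> play_rows:
  rows:
    - {"slide": [0,0,-0.08],"delta_rot": [0,0,0],"fingers": -0.6}
    - {"slide": [0,0,-0.16],"delta_rot": [0,0,0],"fingers": -0.6}
    - {"slide": [0,0,-0.2],"delta_rot": [0,0,0],"fingers": -0.6}
    - {"slide": [0,0,-0.2],"delta_rot": [0,0,0],"fingers": -0.6}
    - {"slide": [0,0,-0.16],"delta_rot": [0,0,0],"fingers": -0.6}
    - {"slide": [0,0,0],"delta_rot": [0,0,-0.82],"fingers": -0.6}
    - {"slide": [0,0,0],"delta_rot": [0,0,-0.82],"fingers": -0.6}
    - {"slide": [0,0,0],"delta_rot": [0,0,0],"fingers": -0.6}

```text
time_s: 13.65
tcp_pos: [0.4866, -0.401, 0.2019]
eef_rot: [180.0, -0.1, -164.0]
contact_force: [-0.2, 0.0, -1.2]
gripper_width: 0.0238
gripper_force: 30.0
```

```bash
python3 go.py .5376 -.0528 0.13 -164
```

```text
t 13.65 p [ 0.4866 -0.401   0.2019] rpy [ 1.7997e+02 -8.0000e-02 -1.6400e+02] F [-0.23  0.04 -1.15] w 0.0238 gf 30.0 j [-22.  17.  -7.   0. -65. -52.]
slide now-axes [-0.968  2.137  0.479] slide final-axes [-0.967  2.137  0.479] rot [ 0.007 -0.018  0.001]
```

>>> play_rows:
  rows:
    - {"slide": [-0.08,0.17,0],"delta_rot": [0,0,0],"fingers": -0.6}
    - {"slide": [-0.14,0.31,0],"delta_rot": [0,0,0],"fingers": -0.6}
    - {"slide": [-0.14,0.31,0],"delta_rot": [0,0,0],"fingers": -0.6}
    - {"slide": [-0.14,0.31,0],"delta_rot": [0,0,0],"fingers": -0.6}
    - {"slide": [-0.14,0.31,0],"delta_rot": [0,0,0],"fingers": -0.6}
    - {"slide": [-0.14,0.31,0],"delta_rot": [0,0,0],"fingers": -0.6}
    - {"slide": [-0.12,0.27,0.1],"delta_rot": [0,0,0],"fingers": -0.6}
    - {"slide": [-0.07,0.15,0.2],"delta_rot": [0,0,0],"fingers": -0.6}

```text
time_s: 14.65
tcp_pos: [0.5391, -0.0501, 0.1575]
eef_rot: [180.0, 0.1, -164.0]
contact_force: [0.3, -0.5, -2.6]
gripper_width: 0.0238
gripper_force: 30.0
```

>>> play_rows:
  rows:
    - {"slide": [0,0,0.2],"delta_rot": [0,0,0],"fingers": -0.6}
    - {"slide": [0,0,0],"delta_rot": [0,0,0],"fingers": -0.6}
    - {"slide": [0,0,0],"delta_rot": [0,0,0],"fingers": -0.6}

```text
time_s: 15.02
tcp_pos: [0.5385, -0.0526, 0.1276]
eef_rot: [-180.0, -0.0, -164.0]
contact_force: [0.4, -0.2, -1.8]
gripper_width: 0.0237
gripper_force: 30.0
```

```bash
python3 go.py .5376 -.0528 0.079 -164;  python3 - <<'E'
from plant import r
import cv2,numpy as np
a=r.capture("top")["image"][190:310,200:410];c=r.capture("scene");b=c["image"][195:275,230:330]
a=cv2.resize(a,None,fx=1.8,fy=1.8,interpolation=2);b=cv2.resize(b,None,fx=4,fy=4,interpolation=2)
im=np.zeros((320,800,3),np.uint8);im[:a.shape[0],:a.shape[1]]=a;im[:320,400:]=b
cv2.imwrite("pics/a4.png",im)
E
```

```text
t 15.03 p [ 0.5385 -0.0526  0.1276] rpy [-1.8000e+02 -3.0000e-02 -1.6401e+02] F [ 0.37 -0.2  -1.77] w 0.0237 gf 30.0 j [ 15.  13. -24.   0. -53. -89.]
slide now-axes [0.006 0.001 0.324] slide final-axes [0.006 0.001 0.324] rot [-0.    -0.007 -0.001]
```

View pics/a4.png

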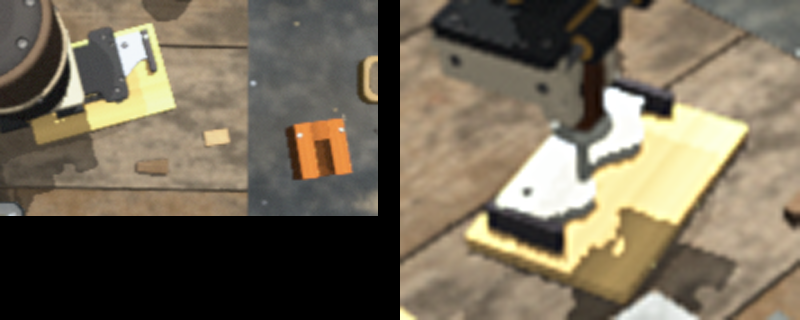

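Both offcuts lie on the bench, and the stylus is held upright with its pin end at scene crop (583,180). I'll check that point against the TCP while I descend in front of the edge.

>>> play_rows:
  rows:
    - {"slide": [0,0,0.1],"delta_rot": [0,0,0],"fingers": -0.6}
    - {"slide": [0,0,0.1],"delta_rot": [0,0,0],"fingers": -0.6}
    - {"slide": [0,0,0.08],"delta_rot": [0,0,0],"fingers": -0.6}
    - {"slide": [0,0,0.03],"delta_rot": [0,0,0],"fingers": -0.6}
    - {"slide": [0,0,0],"delta_rot": [0,0,0],"fingers": -0.6}

```text
time_s: 15.75
tcp_pos: [0.5376, -0.0524, 0.0794]
eef_rot: [180.0, -0.1, -164.0]
contact_force: [0.0, -0.3, -2.2]
gripper_width: 0.0242
gripper_force: 30.0
```

```bash
cat > st.py <<'E'
import sys
from plant import r
import numpy as np
o=np.array([.575,-.1107]);a=np.radians(16);A=np.array([[np.cos(a),np.sin(a)],[-np.sin(a),np.cos(a)]])
F=[];P=[]
for i in range(int(sys.argv[1]) if len(sys.argv)>1 else 4):
    c=r.capture("scene");s=r.get_state();F.append(s["contact_force"]);P.append(s["tcp_pos"])
F=np.array(F);P=np.mean(P,0);f=F.mean(0)
print("t %.2f"%s["time_s"],"board xy mm",(A@(P[:2]-o)*1e3).round(2),"z %.1f"%(P[2]*1e3),"F board",(A@f[:2]).round(2),f[2].round(2),"sd",F.std(0).round(2),"yaw",s["eef_rot"].round(2))
E
python3 st.py 6; python3 - <<'E' | tail -1
import os;from m import *
print(plane(S,[[275.6,239.6]],.0636).round(4))
E
```

```text
t 16.05 board xy mm [-19.44  66.3 ] z 80.2 F board [0.12 0.38] -1.12 sd [0.52 0.45 0.68] yaw [ 1.7998e+02 -4.0000e-02 -1.6396e+02]
[[ 0.5377 -0.0533  0.0636]]
```

>>> play_rows:
  rows:
    - {"slide": [-0.05,0,0.01],"delta_rot": [0,0,0],"fingers": -0.6}
    - {"slide": [-0.06,0,0],"delta_rot": [0,0,0],"fingers": -0.6}
    - {"slide": [-0.03,0,0],"delta_rot": [0,0,0],"fingers": -0.6}
    - {"slide": [-0.02,0,0],"delta_rot": [0,0,0],"fingers": -0.6}
    - {"slide": [-0.01,0,0],"delta_rot": [0,0,0],"fingers": -0.6}
    - {"slide": [0,0,0],"delta_rot": [0,0,0],"fingers": -0.6}

```text
time_s: 16.8
tcp_pos: [0.562, -0.0454, 0.0782]
eef_rot: [180.0, -0.1, -164.0]
contact_force: [-0.9, -0.9, -1.8]
gripper_width: 0.0236
gripper_force: 30.0
```

```bash
python3 st.py 8
```

```text
t 17.20 board xy mm [ 5.56 66.37] z 78.3 F board [-0.53  0.16] -1.43 sd [0.39 0.3  0.14] yaw [ 1.7997e+02 -9.0000e-02 -1.6397e+02]
```

>>> play_rows:
  rows:
    - {"slide": [-0.013,0,0],"delta_rot": [0,0,0],"fingers": -0.6}
    - {"slide": [0,0.015,0],"delta_rot": [0,0,0],"fingers": -0.6}
    - {"slide": [0,0.015,0],"delta_rot": [0,0,0],"fingers": -0.6}
    - {"slide": [0,0,0],"delta_rot": [0,0,0],"fingers": -0.6}

```text
time_s: 17.7
tcp_pos: [0.5627, -0.0404, 0.0783]
eef_rot: [180.0, -0.1, -164.0]
contact_force: [-1.3, -1.2, -1.3]
gripper_width: 0.0237
gripper_force: 30.0
```

```bash
python3 st.py 10
```

```text
t 18.20 board xy mm [ 7.61 70.87] z 78.3 F board [-1.47 -0.66] -2.07 sd [0.39 0.53 0.37] yaw [ 1.7997e+02 -9.0000e-02 -1.6397e+02]
```

Contact is confirmed on both the edge (1.6 N) and the left stop. Next I'll compute the offset path.

```bash
cat > path.py <<'E'
import numpy as np
sx,off=1.5,2.5
t=np.linspace(75,-75,6001);k=2*np.pi/70
x=9*np.cos(k*t);g=-9*k*np.sin(k*t);n=np.c_[-np.ones_like(t),g]/np.hypot(1,g)[:,None]
c=np.c_[x+sx,t]+n*off
c=c[(c[:,1]<=70.5)&(c[:,1]>=-71)]
s=np.r_[0,np.cumsum(np.hypot(*np.diff(c,axis=0).T))];N=int(np.ceil(s[-1]/4));q=np.linspace(0,s[-1],N+1)[1:]
p=np.c_[np.interp(q,s,c[:,0]),np.interp(q,s,c[:,1])]
u=np.round(p/150,3);cur=np.round(np.array([7.6,70.87])/150,3)
d=np.diff(np.vstack([cur,u]),axis=0)
for i in range(0,N,8):
    print(i,[[round(-a,3)+0,round(b,3)] for a,b in d[i:i+8]],"end",(u[min(i+7,N-1)]*150).round(2))
E
python3 path.py
```

```text
0 [[np.float64(0.001), np.float64(-0.028)], [np.float64(0.01), np.float64(-0.024)], [np.float64(0.014), np.float64(-0.023)], [np.float64(0.016), np.float64(-0.021)], [np.float64(0.017), np.float64(-0.02)], [np.float64(0.016), np.float64(-0.021)], [np.float64(0.015), np.float64(-0.021)], [np.float64(0.014), np.float64(-0.023)]] end [-7.8  43.65]
8 [[np.float64(0.01), np.float64(-0.024)], [np.float64(0.004), np.float64(-0.026)], [np.float64(-0.001), np.float64(-0.027)], [np.float64(-0.007), np.float64(-0.025)], [np.float64(-0.012), np.float64(-0.023)], [np.float64(-0.014), np.float64(-0.023)], [np.float64(-0.016), np.float64(-0.021)], [np.float64(-0.017), np.float64(-0.02)]] end [ 0.15 15.3 ]
16 [[np.float64(-0.016), np.float64(-0.021)], [np.float64(-0.015), np.float64(-0.021)], [np.float64(-0.013), np.float64(-0.023)], [np.float64(-0.007), np.float64(-0.026)], [np.float64(0.0), np.float64(-0.026)], [np.float64(0.009), np.float64(-0.025)], [np.float64(0.013), np.float64(-0.022)], [np.float64(0.015), np.float64(-0.022)]] end [  2.25 -12.6 ]
24 [[np.float64(0.017), np.float64(-0.02)], [np.float64(0.016), np.float64(-0.021)], [np.float64(0.016), np.float64(-0.021)], [np.float64(0.014), np.float64(-0.022)], [np.float64(0.011), np.float64(-0.024)], [np.float64(0.007), np.float64(-0.026)], [np.float64(0.0), np.float64(-0.026)], [np.float64(-0.005), np.float64(-0.026)]] end [ -9.15 -40.5 ]
32 [[np.float64(-0.011), np.float64(-0.024)], [np.float64(-0.013), np.float64(-0.022)], [np.float64(-0.016), np.float64(-0.022)], [np.float64(-0.016), np.float64(-0.02)], [np.float64(-0.017), np.float64(-0.021)], [np.float64(-0.016), np.float64(-0.021)], [np.float64(-0.013), np.float64(-0.023)], [np.float64(-0.01), np.float64(-0.024)]] end [  7.65 -67.05]
40 [[np.float64(-0.002), np.float64(-0.026)]] end [  7.95 -70.95]
```

>>> play_rows:
  rows:
    - {"slide": [0.001,-0.028,0],"delta_rot": [0,0,0],"fingers": -0.6}
    - {"slide": [0.01,-0.024,0],"delta_rot": [0,0,0],"fingers": -0.6}
    - {"slide": [0.014,-0.023,0],"delta_rot": [0,0,0],"fingers": -0.6}
    - {"slide": [0.016,-0.021,0],"delta_rot": [0,0,0],"fingers": -0.6}
    - {"slide": [0.017,-0.02,0],"delta_rot": [0,0,0],"fingers": -0.6}
    - {"slide": [0.016,-0.021,0],"delta_rot": [0,0,0],"fingers": -0.6}
    - {"slide": [0.015,-0.021,0],"delta_rot": [0,0,0],"fingers": -0.6}
    - {"slide": [0.014,-0.023,0],"delta_rot": [0,0,0],"fingers": -0.6}

```text
time_s: 19.2
tcp_pos: [0.5554, -0.0711, 0.0783]
eef_rot: [180.0, -0.1, -164.0]
contact_force: [-0.7, 0.2, -1.8]
gripper_width: 0.0237
gripper_force: 30.0
```

```bash
python3 st.py 8
```

```text
t 19.60 board xy mm [-7.9  43.49] z 78.4 F board [-1.63  0.3 ] -1.08 sd [0.35 0.58 0.31] yaw [ 1.7998e+02 -1.0000e-01 -1.6396e+02]
```

>>> play_rows:
  rows:
    - {"slide": [0.01,-0.024,0],"delta_rot": [0,0,0],"fingers": -0.6}
    - {"slide": [0.004,-0.026,0],"delta_rot": [0,0,0],"fingers": -0.6}
    - {"slide": [-0.001,-0.027,0],"delta_rot": [0,0,0],"fingers": -0.6}
    - {"slide": [-0.007,-0.025,0],"delta_rot": [0,0,0],"fingers": -0.6}
    - {"slide": [-0.012,-0.023,0],"delta_rot": [0,0,0],"fingers": -0.6}
    - {"slide": [-0.014,-0.023,0],"delta_rot": [0,0,0],"fingers": -0.6}
    - {"slide": [-0.016,-0.021,0],"delta_rot": [0,0,0],"fingers": -0.6}
    - {"slide": [-0.017,-0.02,0],"delta_rot": [0,0,0],"fingers": -0.6}

```text
time_s: 20.6
tcp_pos: [0.5712, -0.0961, 0.0783]
eef_rot: [180.0, -0.1, -164.0]
contact_force: [-1.6, -1.5, -1.7]
gripper_width: 0.0236
gripper_force: 30.0
```

```bash
python3 st.py 8
```

```text
t 21.00 board xy mm [ 0.41 15.2 ] z 78.3 F board [-1.12 -1.05] -1.85 sd [0.58 0.4  0.72] yaw [ 1.7997e+02 -8.0000e-02 -1.6396e+02]
```

>>> play_rows:
  rows:
    - {"slide": [-0.016,-0.021,0],"delta_rot": [0,0,0],"fingers": -0.6}
    - {"slide": [-0.015,-0.021,0],"delta_rot": [0,0,0],"fingers": -0.6}
    - {"slide": [-0.013,-0.023,0],"delta_rot": [0,0,0],"fingers": -0.6}
    - {"slide": [-0.007,-0.026,0],"delta_rot": [0,0,0],"fingers": -0.6}
    - {"slide": [0,-0.026,0],"delta_rot": [0,0,0],"fingers": -0.6}
    - {"slide": [0.009,-0.025,0],"delta_rot": [0,0,0],"fingers": -0.6}
    - {"slide": [0.013,-0.022,0],"delta_rot": [0,0,0],"fingers": -0.6}
    - {"slide": [0.015,-0.022,0],"delta_rot": [0,0,0],"fingers": -0.6}

```text
time_s: 22.0
tcp_pos: [0.5806, -0.1223, 0.0783]
eef_rot: [180.0, -0.1, -164.0]
contact_force: [-1.5, 1.3, -1.3]
gripper_width: 0.024
gripper_force: 30.0
```

```bash
python3 st.py 8
```

```text
t 22.40 board xy mm [  2.22 -12.65] z 78.4 F board [-1.22  1.04] -1.75 sd [0.71 0.39 0.36] yaw [ 1.7997e+02 -9.0000e-02 -1.6396e+02]
```

>>> play_rows:
  rows:
    - {"slide": [0.017,-0.02,0],"delta_rot": [0,0,0],"fingers": -0.6}
    - {"slide": [0.016,-0.021,0],"delta_rot": [0,0,0],"fingers": -0.6}
    - {"slide": [0.016,-0.021,0],"delta_rot": [0,0,0],"fingers": -0.6}
    - {"slide": [0.014,-0.022,0],"delta_rot": [0,0,0],"fingers": -0.6}
    - {"slide": [0.011,-0.024,0],"delta_rot": [0,0,0],"fingers": -0.6}
    - {"slide": [0.007,-0.026,0],"delta_rot": [0,0,0],"fingers": -0.6}
    - {"slide": [0,-0.026,0],"delta_rot": [0,0,0],"fingers": -0.6}
    - {"slide": [-0.005,-0.026,0],"delta_rot": [0,0,0],"fingers": -0.6}

```text
time_s: 23.4
tcp_pos: [0.5776, -0.1525, 0.0783]
eef_rot: [180.0, -0.1, -164.0]
contact_force: [-0.9, -0.5, -2.5]
gripper_width: 0.0238
gripper_force: 30.0
```

```bash
python3 st.py 8
```

```text
t 23.80 board xy mm [ -8.92 -40.74] z 78.3 F board [-1.25 -0.64] -1.49 sd [0.4  0.35 0.23] yaw [ 1.7998e+02 -8.0000e-02 -1.6396e+02]
```

>>> play_rows:
  rows:
    - {"slide": [-0.014,-0.024,0],"delta_rot": [0,0,0],"fingers": -0.6}
    - {"slide": [-0.013,-0.022,0],"delta_rot": [0,0,0],"fingers": -0.6}
    - {"slide": [-0.016,-0.022,0],"delta_rot": [0,0,0],"fingers": -0.6}
    - {"slide": [-0.016,-0.02,0],"delta_rot": [0,0,0],"fingers": -0.6}
    - {"slide": [-0.017,-0.021,0],"delta_rot": [0,0,0],"fingers": -0.6}
    - {"slide": [-0.016,-0.021,0],"delta_rot": [0,0,0],"fingers": -0.6}
    - {"slide": [-0.013,-0.023,0],"delta_rot": [0,0,0],"fingers": -0.6}
    - {"slide": [-0.01,-0.024,0],"delta_rot": [0,0,0],"fingers": -0.6}

```text
time_s: 24.8
tcp_pos: [0.6014, -0.1729, 0.0782]
eef_rot: [180.0, -0.1, -164.0]
contact_force: [-1.9, -1.7, -1.2]
gripper_width: 0.0238
gripper_force: 30.0
```

>>> play_rows:
  rows:
    - {"slide": [-0.002,-0.026,0],"delta_rot": [0,0,0],"fingers": -0.6}
    - {"slide": [0,-0.007,0],"delta_rot": [0,0,0],"fingers": -0.6}
    - {"slide": [0,0,0],"delta_rot": [0,0,0],"fingers": -0.6}

```text
time_s: 25.18
tcp_pos: [0.6029, -0.1773, 0.0782]
eef_rot: [180.0, -0.1, -164.0]
contact_force: [-1.5, 2.1, 0.3]
gripper_width: 0.0232
gripper_force: 30.0
```

```bash
python3 st.py 10
```

```text
t 25.68 board xy mm [  8.49 -71.76] z 78.3 F board [-1.48  2.96] -0.5 sd [0.58 0.55 0.52] yaw [ 1.7997e+02 -9.0000e-02 -1.6397e+02]
```

The right stop reads about 3 N. I'll back away and return to the rest.

>>> play_rows:
  rows:
    - {"slide": [0.01,0.02,0],"delta_rot": [0,0,0],"fingers": -0.6}
    - {"slide": [0.08,0.02,0],"delta_rot": [0,0,0],"fingers": -0.6}
    - {"slide": [0.08,0,0],"delta_rot": [0,0,0],"fingers": -0.6}
    - {"slide": [0,0,-0.2],"delta_rot": [0,0,0],"fingers": -0.6}
    - {"slide": [0,0,-0.3],"delta_rot": [0,0,0],"fingers": -0.6}
    - {"slide": [0,0,-0.3],"delta_rot": [0,0,0],"fingers": -0.6}
    - {"slide": [0,0,0],"delta_rot": [0,0,0.82],"fingers": -0.6}
    - {"slide": [0,0,0],"delta_rot": [0,0,0.82],"fingers": -0.6}

```text
time_s: 26.68
tcp_pos: [0.5767, -0.1791, 0.1994]
eef_rot: [180.0, 0.0, -171.6]
contact_force: [-0.3, 0.7, -2.0]
gripper_width: 0.024
gripper_force: 30.0
```

```bash
python3 go.py .4866 -.4010 0.19 -171.5
```

```text
t 26.68 p [ 0.5767 -0.1791  0.1994] rpy [ 1.8000e+02  4.0000e-02 -1.7163e+02] F [-0.26  0.69 -1.95] w 0.0240 gf 30.0 j [  1.  15. -11.  -0. -64. -83.]
slide now-axes [ 0.81  -1.376  0.062] slide final-axes [ 0.813 -1.374  0.063] rot [ 0.001  0.008 -0.028]
```

>>> play_rows:
  rows:
    - {"slide": [0.12,-0.2,0],"delta_rot": [0,0,0],"fingers": -0.6}
    - {"slide": [0.15,-0.25,0],"delta_rot": [0,0,0],"fingers": -0.6}
    - {"slide": [0.15,-0.25,0],"delta_rot": [0,0,0],"fingers": -0.6}
    - {"slide": [0.15,-0.25,0],"delta_rot": [0,0,0],"fingers": -0.6}
    - {"slide": [0.14,-0.24,0],"delta_rot": [0,0,0],"fingers": -0.6}
    - {"slide": [0.1,-0.185,0.1],"delta_rot": [0,0,0],"fingers": -0.6}
    - {"slide": [0,0,0.1],"delta_rot": [0,0,0],"fingers": -0.6}
    - {"slide": [0,0,0],"delta_rot": [0,0,0],"fingers": -0.6}

```text
time_s: 27.68
tcp_pos: [0.4861, -0.4002, 0.1671]
eef_rot: [179.9, -0.2, -171.5]
contact_force: [0.4, -0.8, -1.3]
gripper_width: 0.0238
gripper_force: 30.0
```

>>> play_rows:
  rows:
    - {"slide": [0,0,0],"delta_rot": [0,0,0],"fingers": -0.6}
    - {"slide": [0,0,0],"delta_rot": [0,0,0],"fingers": -0.6}

```text
time_s: 27.92
tcp_pos: [0.4881, -0.4003, 0.1693]
eef_rot: [-180.0, -0.0, -171.4]
contact_force: [-0.2, -0.9, -1.7]
gripper_width: 0.0235
gripper_force: 30.0
```

```bash
python3 st.py 3;python3 go.py .4868 -.4011 0.0819 -171.5
python3 - <<'E'
from plant import r
import cv2,numpy as np
c=r.capture("scene");b=c["image"][140:240,330:430]
cv2.imwrite("pics/a5.png",cv2.resize(b,None,fx=4,fy=4,interpolation=2))
E
```

```text
t 28.07 board xy mm [-163.51 -254.44] z 169.1 F board [-0.5 -0.1] -1.66 sd [0.42 0.64 0.15] yaw [-1.7999e+02 -5.0000e-02 -1.7144e+02]
t 28.07 p [ 0.4878 -0.4004  0.169 ] rpy [-1.7999e+02 -5.0000e-02 -1.7144e+02] F [-0.93 -0.62 -1.68] w 0.0238 gf 30.0 j [-22.  19. -10.   0. -62. -60.]
slide now-axes [ 0.007 -0.003  0.581] slide final-axes [ 0.008 -0.004  0.581] rot [-0.002 -0.011  0.013]
```

View pics/a5.png

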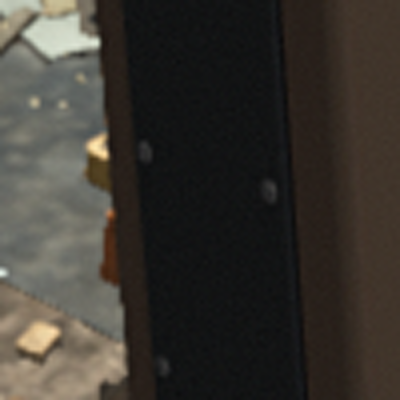

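The rest is hidden again, so I'll descend in stages and watch the force.

>>> play_rows:
  rows:
    - {"slide": [0.007,-0.003,0.1],"delta_rot": [0,0,0],"fingers": -0.6}
    - {"slide": [0,0,0.1],"delta_rot": [0,0,0],"fingers": -0.6}
    - {"slide": [0,0,0.08],"delta_rot": [0,0,0],"fingers": -0.6}
    - {"slide": [0,0,0.06],"delta_rot": [0,0,0],"fingers": -0.6}
    - {"slide": [0,0,0.05],"delta_rot": [0,0,0],"fingers": -0.6}

```text
time_s: 28.75
tcp_pos: [0.4863, -0.4014, 0.1092]
eef_rot: [180.0, -0.1, -171.5]
contact_force: [0.9, 0.1, -2.5]
gripper_width: 0.0235
gripper_force: 30.0
```

>>> play_rows:
  rows:
    - {"slide": [0,0,0.06],"delta_rot": [0,0,0],"fingers": -0.6}
    - {"slide": [0,0,0.06],"delta_rot": [0,0,0],"fingers": -0.6}
    - {"slide": [0,0,0.04],"delta_rot": [0,0,0],"fingers": -0.6}
    - {"slide": [0,0,0.02],"delta_rot": [0,0,0],"fingers": -0.6}
    - {"slide": [0,0,0],"delta_rot": [0,0,0],"fingers": -0.6}

```text
time_s: 29.38
tcp_pos: [0.4862, -0.4013, 0.0828]
eef_rot: [180.0, -0.1, -171.5]
contact_force: [-0.3, -0.5, -1.2]
gripper_width: 0.024
gripper_force: 30.0
```

```bash
python3 st.py 6;python3 go.py .4868 -.4011 0.0819 -171.5
```

```text
t 29.68 board xy mm [-165.27 -255.08] z 83.2 F board [-0.12  0.25] -1.5 sd [0.43 0.75 0.31] yaw [ 1.8000e+02 -7.0000e-02 -1.7149e+02]
t 29.68 p [ 0.4864 -0.4014  0.0832] rpy [ 1.8000e+02 -7.0000e-02 -1.7149e+02] F [-0.24  1.27 -1.55] w 0.0241 gf 30.0 j [-22.  23. -15.   0. -51. -60.]
slide now-axes [-0.003  0.002  0.009] slide final-axes [-0.003  0.002  0.009] rot [ 0.001 -0.015  0.003]
```

>>> play_rows:
  rows:
    - {"slide": [0,0,0.007],"delta_rot": [0,0,0],"fingers": -0.6}
    - {"slide": [0,0,0.004],"delta_rot": [0,0,0],"fingers": -0.6}
    - {"slide": [0,0,0],"delta_rot": [0,0,0],"fingers": -0.6}

```text
time_s: 30.05
tcp_pos: [0.4864, -0.4014, 0.0819]
eef_rot: [-180.0, -0.1, -171.5]
contact_force: [-1.7, 2.9, 4.5]
gripper_width: 0.024
gripper_force: 30.0
```

```bash
python3 st.py 5
```

```text
t 30.30 board xy mm [-165.3  -255.03] z 81.9 F board [-0.96  2.59] 5.71 sd [0.72 0.45 0.24] yaw [-1.8000e+02 -7.0000e-02 -1.7148e+02]
```

The collar is seated on the rest. I'll release and lift away.

>>> play_rows:
  rows:
    - {"slide": [0,0,-0.004],"delta_rot": [0,0,0],"fingers": -0.6}
    - {"slide": [0,0,0],"delta_rot": [0,0,0],"fingers": -0.3}
    - {"slide": [0,0,0],"delta_rot": [0,0,0],"fingers": 0.1}
    - {"slide": [0,0,0],"delta_rot": [0,0,0],"fingers": 0.25}
    - {"slide": [0,0,0],"delta_rot": [0,0,0],"fingers": 0.25}
  squeeze: 15

```text
time_s: 30.92
tcp_pos: [0.4863, -0.4013, 0.0818]
eef_rot: [180.0, -0.1, -171.5]
contact_force: [0.3, 0.1, -0.3]
gripper_width: 0.0529
gripper_force: 0.0
```

>>> play_rows:
  rows:
    - {"slide": [0,0,-0.1],"delta_rot": [0,0,0],"fingers": 0.25}
    - {"slide": [0,0,-0.2],"delta_rot": [0,0,0],"fingers": 0.25}
    - {"slide": [0,0,-0.25],"delta_rot": [0,0,0],"fingers": 0.25}
    - {"slide": [0,0,-0.25],"delta_rot": [0,0,0],"fingers": 0.25}
    - {"slide": [0.2,-0.3,0],"delta_rot": [0,0,0],"fingers": 0.25}
    - {"slide": [0.25,-0.3,0],"delta_rot": [0,0,0],"fingers": 0.25}
    - {"slide": [0.25,-0.3,0],"delta_rot": [0,0,0],"fingers": 0.25}
    - {"slide": [0.25,-0.3,0],"delta_rot": [0,0,0],"fingers": 0.25}

```text
time_s: 31.92
tcp_pos: [0.3713, -0.6021, 0.2037]
eef_rot: [-179.9, -0.1, -171.5]
contact_force: [1.5, -0.7, 0.0]
gripper_width: 0.0549
gripper_force: 0.0
```

>>> play_rows:
  rows:
    - {"slide": [0,0,0],"delta_rot": [0,0,0],"fingers": 0.25}
    - {"slide": [0,0,0],"delta_rot": [0,0,0],"fingers": 0.25}

```text
time_s: 32.17
tcp_pos: [0.3718, -0.6007, 0.2027]
eef_rot: [180.0, -0.1, -171.5]
contact_force: [0.2, 0.4, 0.1]
gripper_width: 0.0547
gripper_force: 0.0
```

```bash
python3 go.py;  python3 - <<'E'
from plant import r
import cv2,numpy as np
a=r.capture("top")["image"][190:310,200:440];b=r.capture("scene")["image"][150:270,230:430]
a=cv2.resize(a,None,fx=3,fy=3,interpolation=2)[:,:];b=cv2.resize(b,None,fx=2,fy=2,interpolation=2)
im=np.zeros((600,720,3),np.uint8);im[:360]=a;im[360:600,:400]=b
cv2.imwrite("pics/a6.png",im)
E
```

```text
t 32.17 p [ 0.3718 -0.6007  0.2027] rpy [ 1.8000e+02 -7.0000e-02 -1.7155e+02] F [0.18 0.42 0.13] w 0.0547 gf 0.0 j [-42.  24.   3.   0. -69. -39.]
```

View pics/a6.png

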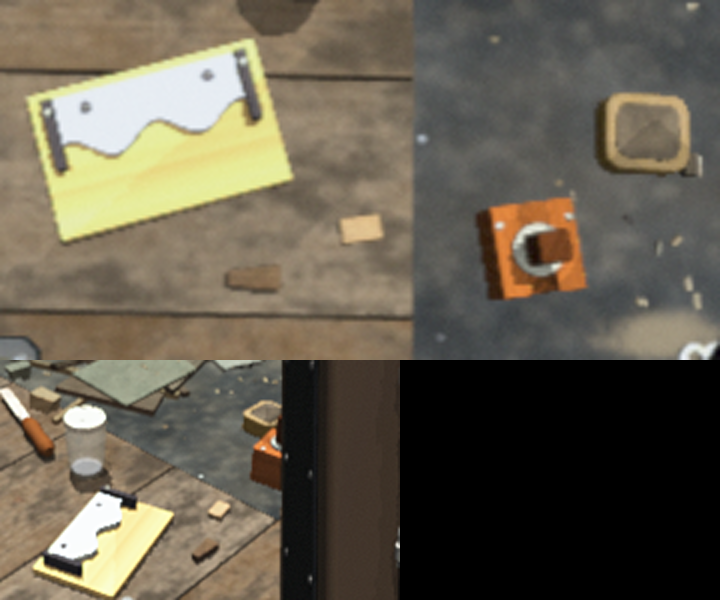

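The board is clear and both offcuts lie flat on the bench at (252,278) and (360,228). The stylus hangs upright in its rest at (545,247), and the tape and jar are where they were. I'm handing the job in.

```bash
python3 -c "
from plant import r
print(r.close_job())"
```

```text
the job is handed in; nothing more can be done
None
```

I handed the job in at about 32 s of the 72 s: both offcuts lie flat on the bare bench, the wavy edge was traced from the left stop to the right (1.4–1.8 N at the pauses, about 3 N against the right stop), and the stylus hangs upright in its rest again.

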